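Discard a bottle through the tipping bucket

ROBOT

A 7-joint arm with a two-finger parallel gripper is mounted at the origin on a cart in front of the work surface, level with it; the furniture and walls round the work are solid. World frame = base frame: x ahead of the robot, y to its left, z up, the work surface at z = 0. Lengths are in mm, angles in degrees, forces in N, time in s.
With the tool pointing down it reaches from about 425 to 1025 mm from the base axis. Payload 9.4 kg.
Tool frame: the origin (TCP) lies midway between the tips of the shut fingers; the grasp point (between the pads) lies 19 mm behind it; z points along the fingers, y is the direction in which the jaws open and shut (so a half turn about z gives the same grasp; the last joint's range is limited). The gripper opens to 85 mm and grips with 20 to 120 N. Pads are 22 mm wide; open, the fingers measure 114 mm over their backs; the gripper's body (76 mm by 85 mm) begins 54 mm behind the grasp point. The pads swing forward as they close: fully open they stand 13 mm farther back than shut.
Start: joints at [-73.436, 34.337, -0.143, 91.639, 0.103, 54.024, -4.572], TCP at [259.334, 677.03, 231.275] pointing down, gripper open.
Joint ranges: [-147.43, 147.43], [-19.82, 112.94], [-74.19, 73.91], [6.32, 146.72], [-59.91, 239.91], [6.04, 106.73], [-150.56, 150.56]. Speed limits (degrees/s): [127.2, 127.2, 172.46, 172.46, 180, 180, 180].

INTERFACE

Orientations are given as a 3x3 rotation matrix whose columns are the frame's x, y, z axes.
In Python, from station import bot gives the robot as it stands.
- The arm moves only by the tool carry_out, never from a script. Its arguments are lists of equal length, an entry for each row: "xyz": the shift along the world's x, y, z in mm, a list of three; "rotation": the turn, a rotation vector about the world's x, y, z in degrees, a list of three. In form: {"xyz": [[tx, ty, tz], ...], "rotation": [[rx, ry, rz], ...]}. A call has exactly 10 rows; each row shifts and turns the commanded pose from where the row before left it; what a row does not reach is not made up. A row lasts 1/8 s, in which the tool goes at most 62.5 mm and 10.7 degrees, less where a joint would pass 70% of its speed; a pose out of reach is approached as far as the arm can. A call with a gripper value outside its range is refused whole. "claw" is the finger opening in mm, from 0 to 85.4, set as the call begins (left out, the last holds). The fingers move at their own pace and stop on an object; "grip_force" is the grip in N (left out, the last holds). Time passes only in rows, so rows that do not move let the fingers close, or fill a call up. It gives the time, the measured TCP pose, the force and the opening at its end, in the units of the state.
- bot.sense(): the state, without advancing time (a new reading comes with each control period).
- bot.grab_frame(name): name is "scene" or "side" or "wrist"; returns the picture (400x640x3 uint8, blue, green, red); there is no depth.
- bot.camera_model(name): a dict with "fov_y" (degrees; the focal length in pixels is half the picture's height over the tangent of half this angle, whatever the lens; pixels are square), "cx", "cy" (the principal point, pixels), "k1" (the pictures are not rectified: a ray, as slopes to the right and down, at radius r is drawn at 1 + k1 r^2 times it, then the intrinsics apply), "eye" and "attitude" of the camera in the world; the wrist camera has in their place "T_tool_cam" (4x4, takes a point from camera to tool coordinates, whose origin is the TCP and whose axes are the flange's). Camera axes: x right, y down, z forward; pixel columns grow to the right and rows downward; lengths in mm; the calibration is good to about 2 mm. A picture is of the moment at which its call begins: read the wrist's pose just before it. camera_model takes no time and is no camera call.
- bot.close_job(): hands the job in, once; it reports no verdict.
Trained networks look in the newest picture that a camera, given by its name, has taken for a name from the list of things; names that differ only in an ending like _2 or _b are one class to them, and where a whole thing is asked for, a point or a joint stands for the part that bears it (a point fixed in the world has none). Each returns a list of dicts, best first, with "p" (0 to 1); they miss things now and then, are a little off and sometimes report something else, mostly with a low value. They report only what shows in the picture. A call takes as long as a camera call.
- bot.look_for(query, camera): "centre" ([x, y, z] in mm, in world coordinates, good to about 4 mm: the middle of the surface that is visible of it).
- bot.masks_of(query, camera): "region" (400x640 bool, what is visible of it).
The state is a dict: "time": time; "joint_positions": joint angles; "qd": joint speeds; "effort": joint torques, N m; "ee_pos": TCP position; "tcp_rot": TCP orientation; "force": force on the tool from outside, world axes, zero at the start; "ft_torque": the same for the moment, N m; "width": finger opening in mm.
Only numpy, scipy, OpenCV 4.12 (cv2) and the standard library are available. Lean on these libraries where they do the work, as an engineer would, in place of code of your own. Each camera call takes 0.05 s, during which the arm holds its last target.

TASK

Stand the smaller of the two loose screw-cap bottles at the front of the bench upright in the steel tipping bucket of the discard station and let go of it. Then push the bucket by its black pad, away from you and over past its latch, until the bottle drops into the white bin, and let the bucket's spring swing it fully back home. Leave the larger bottle where it stands.

Things in the scene. Friction and masses are not known exactly. Their poses are not given: they have to be found in the camera images.
- spent_bottle: The bottle to discard, the smaller of the two loose bottles: white plastic with a white cap, round, 84 mm tall, about 0.08 kg; body 44 mm across up to 67 mm, cap 35 mm across above. Origin: centre of its underside, z along its axis. It stands in front of the teal centrifuge (245 mm high), left or right of the robot's centre line; the larger bottle has the other place.
- bottle_mid (a point): Middle of the bottle to discard, 42 mm above its underside, on its axis.
- big_bottle: The larger bottle, brown with a red cap, 50 mm across, 98 mm tall: leave it. Origin at the centre of its underside.
- station: Discard station, fixed: grey base board 190 mm wide from x -85 to +235 mm, white open bin on it, two aluminium cheeks (60 mm long, outer faces at y +-75 mm, 166 mm high) carrying a steel tipping bucket. Origin on the bench straight below the middle of the bucket's axle; x from the push pad towards the bin (the way it dumps), y along the axle, z up.
- pivot (a point): Middle of the bucket's pivot axle, 150 mm above the bench; the axle lies along the station's y. Axes as the station's.
- bucket (a joint): Tip angle of the bucket: 0 = home, upright, latched; grows as its top goes towards the bin; stop at 2.0 rad. The latch resists up to about 0.3 rad (peak 10 to 15 N at the pad); beyond, only the return spring (3 N rising to 9 N at the pad, more if pushed fast). Let go, it swings back to 0 by itself in 1 to 2 s and latches. The bottle topples out at about 1.0 to 1.6 rad.
- bucket_floor (a point): Centre of the bucket's inner floor, 20 mm below the axle (130 mm above the bench at home); turns with the bucket, z out of its open top. Inside: 64 mm along x, 112 mm along y. Above this floor: side walls and front wall (bin side) 38 mm, back wall (the push plate, 120 mm wide) 85 mm. Walls 4 mm thick.
- push_pad (a point): Centre of the outer face of the black ribbed push pad (70 mm wide, 30 mm high) on the bucket's back wall; at home 40 mm behind the axle (station x -40 mm) and 46 mm above it, facing station -x. It turns with the bucket about the axle: at 1.57 rad it faces up.
- bin_floor (a point): Centre of the bin's inner floor, 16 mm above the bench. The bin is 242 mm along the station's x and 158 mm along y inside; its rim is 54 mm above this floor. Axes as the station's.

How it is judged:
By the outcome, as a careful person would: the job done as asked, in the order asked, and still so for the second after the job is handed in, with the robot touching nothing.
It also fails if it takes over 61 s, if anything falls off the work surface, if the arm or the gripper's body presses on something with over 40 N, if the wrist force passes 120 N, or if a joint passes its speed limit or range.

## Working session

There is one attempt and no reset: what is moved stays moved. The work goes in short steps, Python scripts to look and compute and a tool call to move; the robot and the scene stay as the last step left them, time stands still between calls to the robot, and variables do not carry over. Pictures are saved under pics/ and viewed, and the job is handed in when it is done.

Besides the shell and the picture viewer there is one more tool, called after "Call:" as name(argument=value, ...) on one line, values as JSON. carry_out: Moves the arm, as the interface text tells. Its arguments: {"type":"object","properties":{"xyz":{"type":"array"},"rotation":{"type":"array"},"claw":{"type":"number"},"grip_force":{"type":"number"}},"required":["xyz","rotation"]}

```bash
ls; mkdir -p pics
cat > h.py <<'E'
import numpy as np, cv2
from station import bot
E
python3 - <<'E'
from h import *
np.set_printoptions(precision=2,suppress=True)
s=bot.sense(); print(s['time'],s['ee_pos'],s['tcp_rot'],s['width'])
for c in ['scene','side','wrist']:
    im=bot.grab_frame(c); cv2.imwrite(f'pics/a_{c}.png',im)
    print(c,bot.camera_model(c))
for q in ['spent_bottle','big_bottle','station','push_pad','bucket','bin_floor']:
    for c in ['scene','side']:
        print(q,c,[(np.round(d['centre'],1),round(d['p'],2)) for d in bot.look_for(q,c)][:3])
print(bot.sense()['time'])
E
```

```text
pics
0.0 [259.17 676.6  230.4 ] [[-0.93  0.36 -0.  ]
 [ 0.36  0.93 -0.  ]
 [-0.   -0.   -1.  ]] 85.5082015697529
scene {'fov_y': 54.94512697780694, 'cx': 319.17266912133647, 'cy': 207.57089178941663, 'k1': -0.06372929213427228, 'eye': array([-293.67, -901.08,  648.2 ]), 'attitude': array([[ 0.69, -0.3 ,  0.66],
       [-0.73, -0.26,  0.63],
       [-0.02, -0.92, -0.4 ]])}
side {'fov_y': 45.52255375509912, 'cx': 315.71550699131154, 'cy': 202.13149470447428, 'k1': -0.023798891902901898, 'eye': array([  426.29, -1191.5 ,   545.25]), 'attitude': array([[ 1.  , -0.03,  0.09],
       [-0.1 , -0.36,  0.93],
       [ 0.  , -0.93, -0.36]])}
wrist {'fov_y': 68.63198883864212, 'cx': 319.34884384751626, 'cy': 193.83637714858577, 'k1': -0.036147996863194476, 'T_tool_cam': array([[  -0.  ,   -0.96,   -0.29,   75.  ],
       [   1.  ,   -0.  ,    0.  ,    1.16],
       [  -0.  ,   -0.29,    0.96, -141.9 ],
       [   0.  ,    0.  ,    0.  ,    1.  ]])}
spent_bottle scene [(array([ 406.7, -133.2,   52. ]), 0.78)]
spent_bottle side [(array([ 413.3, -137.7,   38.6]), 0.55), (array([424. , 176.1,  53.4]), 0.43)]
big_bottle scene [(array([415. , 174.9,  52.3]), 0.69)]
big_bottle side [(array([423.9, 173.8,  51. ]), 0.65), (array([ 541.9, -374.2,   46.4]), 0.43), (array([ 413.8, -142. ,   34.9]), 0.25)]
station scene [(array([ 525.8, -383.4,   42.9]), 0.74), (array([ 535.4, -309.1,  159.6]), 0.35), (array([ 407.1, -135.8,   49.5]), 0.28)]
station side [(array([ 544.9, -378.3,   47. ]), 0.73)]
push_pad scene [(array([ 531.7, -306.1,  156.1]), 0.84)]
push_pad side [(array([ 511.1, -308.5,  163. ]), 0.75)]
bucket scene [(array([ 539.6, -306.4,  156.6]), 0.78)]
bucket side []
bin_floor scene [(array([ 516.3, -383.5,   43.5]), 0.61)]
bin_floor side [(array([ 542.2, -375. ,   46.5]), 0.87)]
0.75
```

View pics/a_scene.png

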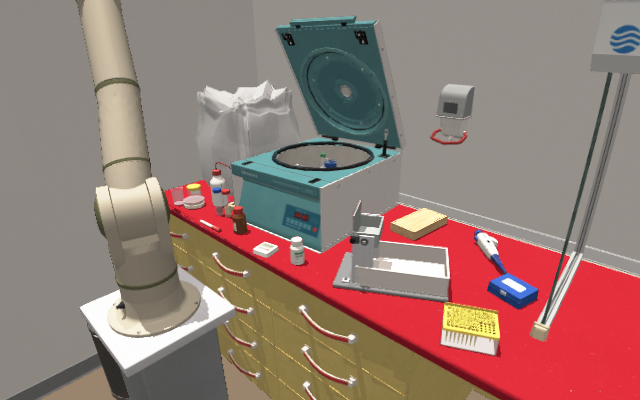

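View pics/a_side.png

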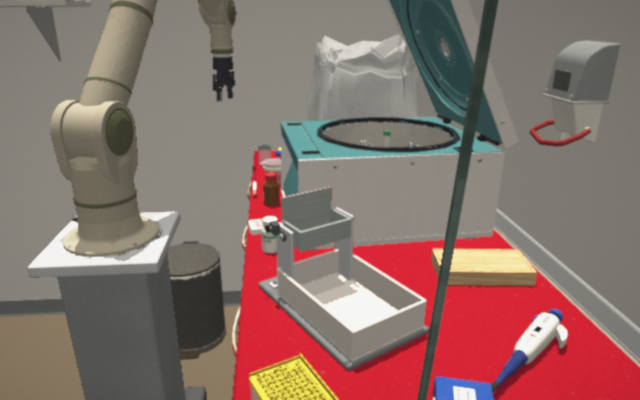

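Run:
```python
import cv2
a=cv2.imread('pics/a_scene.png')[190:310,325:465]; cv2.imwrite('pics/a1.png',cv2.resize(a,None,fx=5,fy=5,interpolation=cv2.INTER_CUBIC))
a=cv2.imread('pics/a_side.png')[180:370,250:440]; cv2.imwrite('pics/a2.png',cv2.resize(a,None,fx=3.15,fy=3.15,interpolation=cv2.INTER_CUBIC))
```

```text
(no output)
```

View pics/a1.png

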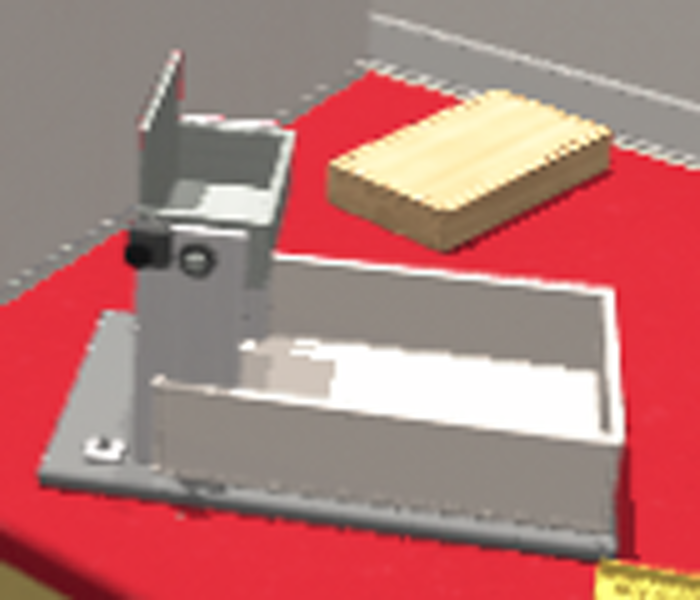

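View pics/a2.png

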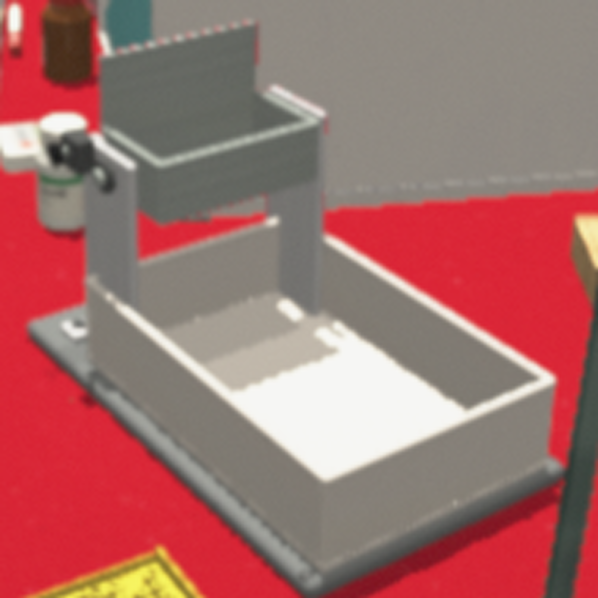

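View pics/a_wrist.png

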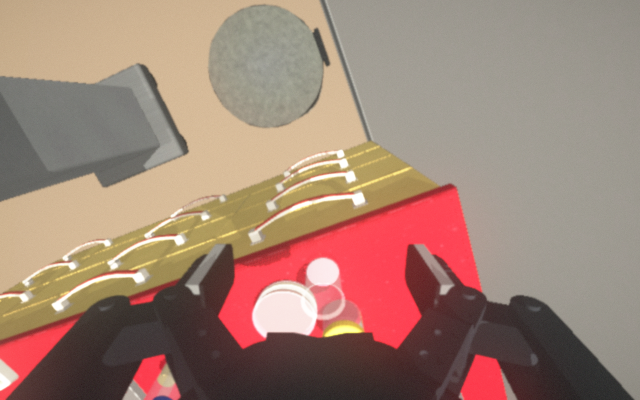

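```bash
cat >> h.py <<'E'
def proj(cam,P,pose=None):
    m=bot.camera_model(cam) if isinstance(cam,str) else cam
    R,t=(np.array(m['attitude']),np.array(m['eye'])) if pose is None else pose
    p=(np.atleast_2d(P)-t)@R
    s=p[:,:2]/p[:,2:]; r2=(s**2).sum(1,keepdims=True)
    s=s*(1+m['k1']*r2); f=200/np.tan(np.radians(m['fov_y']/2))
    return s*f+[m['cx'],m['cy']]
E
python3 - <<'E'
from h import *
from scipy.optimize import least_squares
np.set_printoptions(precision=2,suppress=True)
sc=[((-36,-60,215),(141,125)),((-36,60,215),(180,52)),((-85,-95,0),(40,485)),((235,-95,0),(612,557)),((-30,-75,166),(137,228)),((30,-75,166),(248,235)),((36,60,168),(295,128))]
sd=[((-36,-60,215),(103,57)),((-36,60,215),(257,22)),((36,-60,168),(157,165)),((36,60,168),(322,118)),((235,-95,0),(313,592)),((235,95,0),(562,477)),((-85,-95,0),(28,330))]
A={'scene':(np.array([a for a,b in sc],float),np.array([b for a,b in sc])/5+[325,190]),
'side':(np.array([a for a,b in sd],float),np.array([b for a,b in sd])/3.15+[250,180])}
M={c:bot.camera_model(c) for c in A}
def T(p,X):
    c,s=np.cos(p[2]),np.sin(p[2]); return X@np.array([[c,s,0],[-s,c,0],[0,0,1]])+[p[0],p[1],0]
for use in (['scene','side'],['scene'],['side']):
    f=lambda p:np.concatenate([(proj(M[c],T(p,A[c][0]))-A[c][1]).ravel() for c in use])
    r=least_squares(f,[530,-310,-1],loss='soft_l1')
    print(use,r.x,np.degrees(r.x[2])); print(f(r.x).reshape(-1,2))
E
```

```text
['scene', 'side'] [ 515.12 -320.31   -1.08] -61.61067987947752
[[-0.93 -0.01]
 [-1.39 -1.92]
 [-1.32 -0.52]
 [ 0.15  0.99]
 [ 0.7  -1.64]
 [ 0.7  -0.68]
 [-0.81 -0.43]
 [-1.12 -1.  ]
 [-0.18 -1.18]
 [ 1.67 -0.54]
 [-0.18  0.37]
 [-0.16  3.81]
 [ 1.92  0.62]
 [-0.3   1.78]]
['scene'] [ 514.   -322.75   -1.08] -61.85961804208165
[[-0.57  0.34]
 [-0.87 -1.62]
 [-1.05 -0.11]
 [ 0.65  1.77]
 [ 1.03 -1.26]
 [ 1.08 -0.24]
 [-0.26 -0.06]]
['side'] [ 515.54 -316.85   -1.08] -61.79364842404339
[[-0.95 -1.67]
 [-0.09 -1.71]
 [ 1.66 -1.34]
 [-0.25 -0.27]
 [-0.72  2.42]
 [ 1.38 -0.31]
 [-0.04  0.84]]
```

Run:
```python
from h import *
from scipy.optimize import least_squares
np.set_printoptions(precision=2,suppress=True)
# silhouette fit
M={c:bot.camera_model(c) for c in ('scene','side')}
obs={}
for c in M:
    r=bot.masks_of('spent_bottle',c)
    m=r[0]['region']; ys,xs=np.nonzero(m); print(c,r[0]['p'],xs.min(),xs.max(),ys.min(),ys.max(),m.sum())
    obs[c]=(xs.min(),xs.max()+1,ys.min(),ys.max()+1)
    im=cv2.imread(f'pics/a_{c}.png'); im[m]=im[m]//2+np.array([0,127,0],np.uint8)
    y0,x0=ys.min()-30,xs.min()-40
    cv2.imwrite(f'pics/m_{c}.png',cv2.resize(im[y0:y0+100,x0:x0+120],None,fx=5,fy=5,interpolation=cv2.INTER_NEAREST))
a=np.linspace(0,2*np.pi,60)
P=np.concatenate([np.c_[r*np.cos(a),r*np.sin(a),0*a+z] for r,z in((22,0),(22,67),(17.5,84))])
for c in M:
    f=lambda p:(lambda q:np.array([q[:,0].min(),q[:,0].max(),q[:,1].min(),q[:,1].max()])-obs[c])(proj(M[c],P+[p[0],p[1],0]))
    r=least_squares(f,[410,-140],loss='soft_l1',diff_step=1e-3); print(c,r.x,f(r.x))
def back(cam,uv,z):
    f=lambda p:(proj(M[cam],[[p[0],p[1],z]])-uv).ravel()
    return least_squares(f,[500,-100]).x
print('centrifuge corner',back('scene',(318,245),0),back('scene',(237,172),245))
```

```text
scene 0.81 291 304 236 264 356
side 0.95 260 277 217 252 430
scene [ 421.56 -121.89] [-0.37  0.37 -0.31  0.24]
side [ 416.13 -117.18] [-0.36  0.37 -1.    0.69]
centrifuge corner [541.53 -94.01] [408.01 149.97]
```

Run:
```python
import cv2
a=cv2.imread('pics/m_scene.png');b=cv2.imread('pics/m_side.png')
cv2.imwrite('pics/mm.png',cv2.resize(cv2.hconcat([a,b]),(800,333)))
a=cv2.imread('pics/a_scene.png')[130:280,190:350]; cv2.imwrite('pics/a3.png',cv2.resize(a,None,fx=4,fy=4,interpolation=cv2.INTER_CUBIC))
```

```text
(no output)
```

View pics/mm.png

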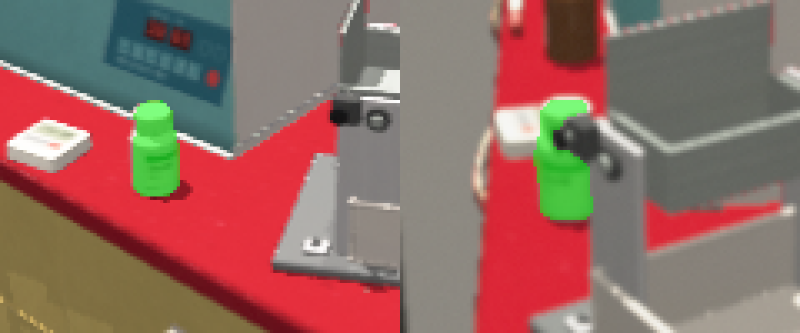

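View pics/a3.png

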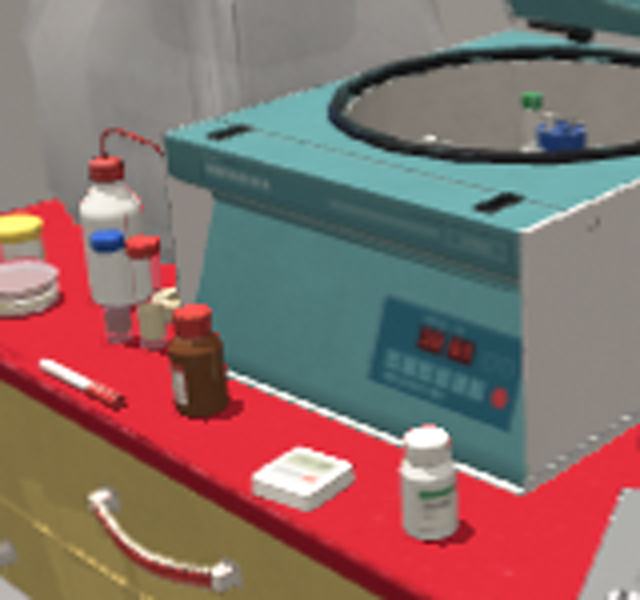

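Run:
```python
from h import *
from scipy.optimize import least_squares
M={c:bot.camera_model(c) for c in ('scene','side')}
def back(cam,uv,z):
    return least_squares(lambda p:(proj(M[cam],[[p[0],p[1],z]])-uv).ravel(),[500,-100]).x.round(1)
for uv,z in (((320.5,188),245),((231.5,164),245),((320,252.5),0),((247,223),0)): print(uv,z,back('scene',uv,z))
print('side',back('side',(281,121),245))
```

```text
(320.5, 188) 245 [ 481.  -167.3]
(231.5, 164) 245 [449.5 241.9]
(320, 252.5) 0 [ 509. -134.]
(247, 223) 0 [484. 232.]
side [462.  264.2]
```

Call:
carry_out(xyz=[[17, -48, 10], [17, -48, 10], [17, -48, 10], [17, -48, 10], [17, -48, 10], [17, -48, 10], [17, -48, 10], [16, -48, 10], [16, -48, 10], [15, -45, 10]], rotation=[[0, 0, 2], [0, 0, 2], [0, 0, 2], [0, 0, 2], [0, 0, 2], [0, 0, 2], [0, 0, 2], [0, 0, 2], [0, 0, 2], [0, 0, 3]], claw=70)

```text
time: 2.1
ee_pos: [425.7, 198.2, 331.9]
tcp_rot: [[-1.0, -0.002, 0.001], [-0.002, 1.0, 0.0], [-0.001, 0.0, -1.0]]
force: [0.4, 0.3, -0.3]
width: 70.2
```

Call:
carry_out(xyz=[[0, -36, 0], [0, -36, 0], [0, -36, 0], [0, -36, 0], [0, -36, 0], [0, -36, 0], [0, -36, 0], [0, -36, 0], [-2, -34, 0], [0, 0, 0]], rotation=[[0, 0, 0], [0, 0, 0], [0, 0, 0], [0, 0, 0], [0, 0, 0], [0, 0, 0], [0, 0, 0], [0, 0, 0], [0, 0, 0], [0, 0, 0]])

```text
time: 3.35
ee_pos: [423.0, -124.2, 331.5]
tcp_rot: [[-1.0, 0.003, 0.001], [0.003, 1.0, -0.001], [-0.001, -0.001, -1.0]]
force: [0.1, 1.1, 0.1]
width: 70.2
```

Run:
```python
from h import *
np.set_printoptions(precision=2,suppress=True)
s=bot.sense(); print(s['time'],s['ee_pos'],s['tcp_rot'],s['joint_positions'],s['force'],s['width'])
im=bot.grab_frame('wrist'); cv2.imwrite('pics/b_wrist.png',im)
for q in ('spent_bottle','push_pad'): print([(d['centre'],d['p']) for d in bot.look_for(q,'wrist')])
r=bot.masks_of('spent_bottle','wrist')
m=r[0]['region']; ys,xs=np.nonzero(m); print(r[0]['p'],xs.min(),xs.max(),ys.min(),ys.max())
np.save('mb.npy',m)
```

```text
3.35 [ 422.97 -124.18  331.54] [[-1.  0.  0.]
 [ 0.  1. -0.]
 [-0. -0. -1.]] [ -4.59   7.27  15.45 120.32  -2.4   52.66 102.01] [0.08 1.06 0.13] 70.1627002591449
[([413.4, -113.7, 85.6], 0.86)]
[([494.0, -300.1, 166.6], 0.73)]
0.94 309 338 138 172
```

View pics/b_wrist.png

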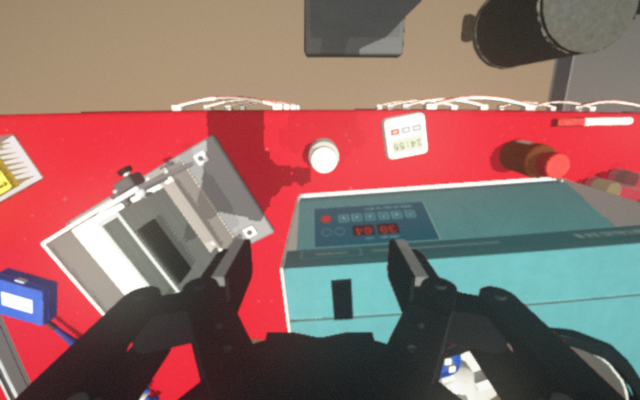

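```bash
cat >> h.py <<'E'
def wpose(s):
    T=np.array(bot.camera_model('wrist')['T_tool_cam']); R=np.array(s['tcp_rot']); 
    return R@T[:3,:3], R@T[:3,3]+np.array(s['ee_pos'])
E
python3 - <<'E'
from h import *
from scipy.optimize import least_squares
s=bot.sense(); pose=wpose(s); m=bot.camera_model('wrist'); print(pose[1])
obs=np.array([309,339,138,173])
a=np.linspace(0,2*np.pi,60)
P=np.concatenate([np.c_[r*np.cos(a),r*np.sin(a),0*a+z] for r,z in((22,0),(22,67),(17.5,84))])
f=lambda p:(lambda q:np.array([q[:,0].min(),q[:,0].max(),q[:,1].min(),q[:,1].max()])-obs)(proj(m,P+[p[0],p[1],0],pose))
r=least_squares(f,[420,-120],diff_step=1e-3); print(r.x,f(r.x))
im=cv2.imread('pics/b_wrist.png')
z=cv2.resize(im[120:330,30:290],None,fx=3,fy=2.85,interpolation=cv2.INTER_CUBIC) 
cv2.imwrite('pics/b1.png',cv2.resize(im[125:320,35:285],None,fx=3,fy=3,interpolation=cv2.INTER_CUBIC))
def T(p,X):
    c,s_=np.cos(p[2]),np.sin(p[2]); return np.asarray(X,float)@np.array([[c,s_,0],[-s_,c,0],[0,0,1]])+[p[0],p[1],0]
X=[(-36,-60,215),(-36,60,215),(36,-60,168),(36,60,168),(-85,-95,8),(-85,95,8)]
print(proj(m,T([515,-320,np.radians(-61.7)],X),pose).round(1))
print(((proj(m,T([515,-320,np.radians(-61.7)],X),pose)-[35,125])*3).round(0))
E
```

```text
[ 348.94911531 -119.5231215   473.20515881]
[ 418.80281546 -112.51569911] [-0.74458369  0.74515476 -0.61026421  0.58388304]
[[112.5 212.3]
 [185.8 306.6]
 [ 92.5 225.8]
 [155.7 304.4]
 [210.4 134.3]
 [272.3 232.5]]
[[233. 262.]
 [452. 545.]
 [172. 302.]
 [362. 538.]
 [526.  28.]
 [712. 322.]]
```

View pics/b1.png

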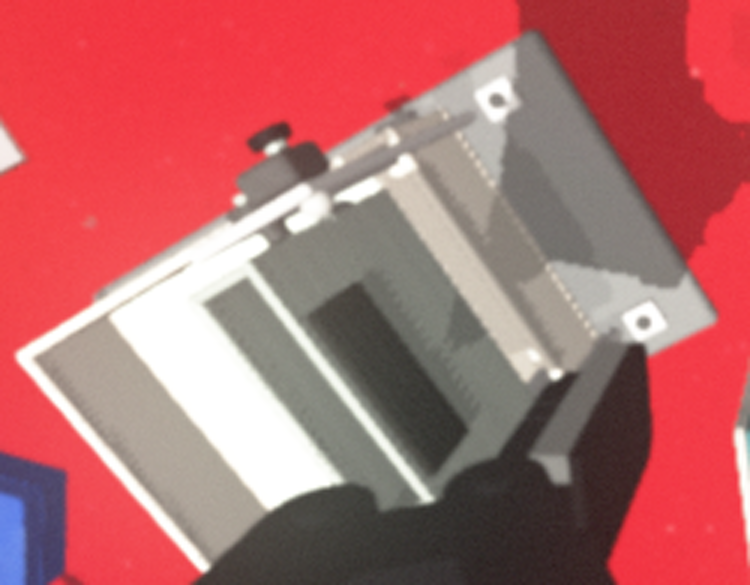

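Run:
```python
from h import *
s=bot.sense(); pose=wpose(s); m=bot.camera_model('wrist')
im=cv2.imread('pics/b_wrist.png'); c=cv2.resize(im[115:195,280:370],None,fx=7,fy=7,interpolation=cv2.INTER_CUBIC)
a=np.linspace(0,2*np.pi,60)
for (x,y),col in(((419,-112.5),(0,255,0)),((421,-121),(255,0,0))):
    for r,z in((22,0),(17.5,84)):
        q=((proj(m,np.c_[x+r*np.cos(a),y+r*np.sin(a),0*a+z],pose)-[280,115]+.5)*7).astype(int)
        cv2.polylines(c,[q],True,col,1)
cv2.imwrite('pics/b2.png',c)
```

```text
(no output)
```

View pics/b2.png

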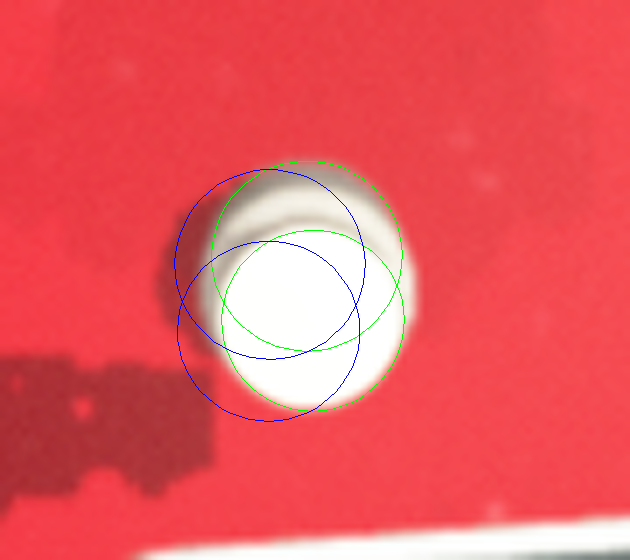

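Run:
```python
from h import *
from scipy.optimize import least_squares
s=bot.sense(); pose=wpose(s); m=bot.camera_model('wrist')
back=lambda uv,z: least_squares(lambda p:(proj(m,[[p[0],p[1],z]],pose)-uv).ravel(),[480,-100]).x.round(1)
for uv,z in(((284,267),245),((577,232),245),((284,267),235),((303,194),0)): print(uv,z,back(uv,z))
```

```text
(284, 267) 245 [ 484.8 -150.2]
(577, 232) 245 [452.  106.2]
(284, 267) 235 [ 490.7 -151.6]
(303, 194) 0 [ 491.2 -146.4]
```

Call:
carry_out(xyz=[[-2, 5, 0], [-1, 6, -10], [0, 0, -25], [0, 0, -30], [0, 0, -30], [0, 0, -30], [0, 0, -30], [0, 0, -25], [0, 0, -20], [0, 0, 0]], rotation=[[0, 0, 0], [0, 0, 0], [0, 0, 0], [0, 0, 0], [0, 0, 0], [0, 0, 0], [0, 0, 0], [0, 0, 0], [0, 0, 0], [0, 0, 0]])

```text
time: 4.8
ee_pos: [419.3, -110.3, 129.9]
tcp_rot: [[-1.0, -0.001, -0.003], [-0.001, 1.0, 0.0], [0.003, 0.0, -1.0]]
force: [-0.2, 0.2, -0.3]
width: 70.2
```

Run:
```python
from h import *
s=bot.sense(); pose=wpose(s); m=bot.camera_model('wrist'); print(s['ee_pos'],s['force'],s['time'])
im=bot.grab_frame('wrist');sc=bot.grab_frame('scene')
cv2.imwrite('pics/c_scene.png',sc[130:280,190:350].repeat(4,0).repeat(4,1))
a=np.linspace(0,2*np.pi,60)
for r,z in((22,0),(22,67),(17.5,84)):
    q=(proj(m,np.c_[419+r*np.cos(a),-113+r*np.sin(a),0*a+z],pose)).astype(int)
    cv2.polylines(im,[q],True,(0,255,0),1)
cv2.imwrite('pics/c_wrist.png',im)
```

```text
[ 419.31736317 -110.30564046  129.94630601] [-0.23582418  0.20356804 -0.32964544] 4.8
```

View pics/c_wrist.png

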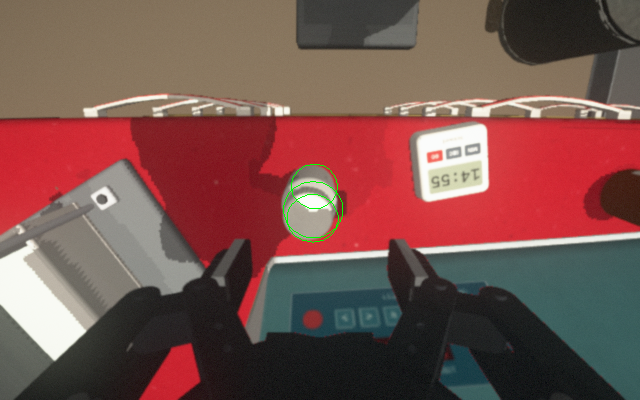

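View pics/c_scene.png

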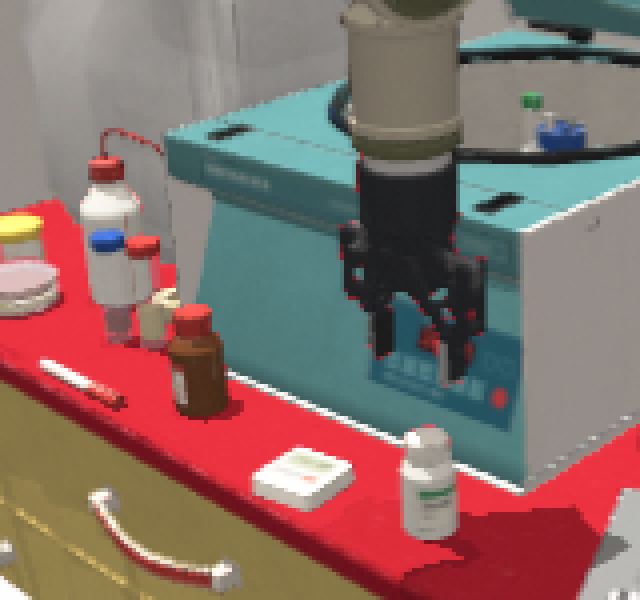

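Run:
```python
from h import *
from scipy.optimize import least_squares
s=bot.sense(); pose=wpose(s); m=bot.camera_model('wrist')
r=bot.masks_of('spent_bottle','wrist'); M=r[0]['region']; ys,xs=np.nonzero(M)
obs=np.array([xs.min(),xs.max()+1,ys.min(),ys.max()+1]); print(r[0]['p'],obs)
a=np.linspace(0,2*np.pi,60)
P=np.concatenate([np.c_[q*np.cos(a),q*np.sin(a),0*a+z] for q,z in((22,0),(22,67),(17.5,84))])
f=lambda p:(lambda q:np.array([q[:,0].min(),q[:,0].max(),q[:,1].min(),q[:,1].max()])-obs)(proj(m,P+[p[0],p[1],0],pose))
k=least_squares(f,[420,-120],diff_step=1e-3); print(k.x,f(k.x))
```

```text
0.84 [282 337 165 240]
[ 419.89640173 -116.18239382] [-1.94835939  1.94569558 -1.19259083  1.08913364]
```

Call:
carry_out(xyz=[[1, -3, 0], [0, -3, -8], [0, 0, -14], [0, 0, -16], [0, 0, -16], [0, 0, -16], [0, 0, -14], [0, 0, -12], [0, 0, -8], [0, 0, 0]], rotation=[[0, 0, 0], [0, 0, 0], [0, 0, 0], [0, 0, 0], [0, 0, 0], [0, 0, 0], [0, 0, 0], [0, 0, 0], [0, 0, 0], [0, 0, 0]])

```text
time: 6.2
ee_pos: [421.8, -117.2, 29.2]
tcp_rot: [[-1.0, 0.0, -0.003], [0.0, 1.0, 0.001], [0.003, 0.001, -1.0]]
force: [-0.0, -0.2, 0.6]
width: 70.1
```

Run:
```python
from h import *
s=bot.sense(); print(s['ee_pos'],s['force'],s['time'])
im=bot.grab_frame('wrist');sc=bot.grab_frame('scene')
cv2.imwrite('pics/d.png',np.vstack([im[100:300,160:480],cv2.resize(sc[170:270,240:400],None,fx=2,fy=2)]).repeat(1,0))
```

```text
[ 421.75730867 -117.18882638   29.1930117 ] [-0.00560798 -0.17107064  0.61122443] 6.2
```

View pics/d.png

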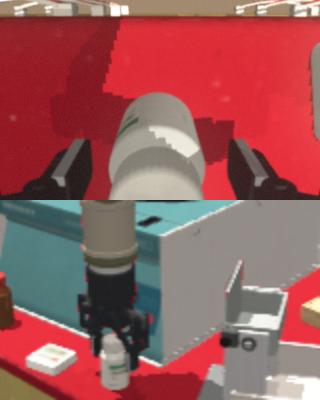

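Call:
carry_out(xyz=[[0, 0, 0], [0, 0, 0], [0, 0, 0], [0, 0, 0], [0, 0, 0], [0, 0, 0], [0, 0, 0], [0, 0, 0], [0, 0, 0], [0, 0, 0]], rotation=[[0, 0, 0], [0, 0, 0], [0, 0, 0], [0, 0, 0], [0, 0, 0], [0, 0, 0], [0, 0, 0], [0, 0, 0], [0, 0, 0], [0, 0, 0]], claw=30, grip_force=30)

```text
time: 7.55
ee_pos: [422.0, -117.2, 30.1]
tcp_rot: [[-1.0, -0.001, -0.002], [-0.001, 1.0, 0.001], [0.002, 0.001, -1.0]]
force: [-0.2, -0.4, 6.0]
width: 43.3
```

Call:
carry_out(xyz=[[0, 0, 5], [0, 0, 15], [0, 0, 30], [0, 0, 35], [0, 0, 40], [0, 0, 40], [0, 0, 40], [0, 0, 35], [0, 0, 20], [0, 0, 0]], rotation=[[0, 0, 0], [0, 0, 0], [0, 0, 0], [0, 0, 0], [0, 0, 0], [0, 0, 0], [0, 0, 0], [0, 0, 0], [0, 0, 0], [0, 0, 0]])

```text
time: 8.8
ee_pos: [422.1, -117.0, 290.8]
tcp_rot: [[-1.0, -0.001, 0.0], [-0.001, 1.0, 0.001], [-0.0, 0.001, -1.0]]
force: [-0.1, 0.1, -2.1]
width: 43.3
```

Run:
```python
from h import *
s=bot.sense(); print(s['ee_pos'],s['force'],s['time'],s['width'],s['joint_positions'])
im=bot.grab_frame('wrist'); cv2.imwrite('pics/e.png',im)
```

```text
[ 422.14691117 -117.00080233  290.84085733] [-0.09644954  0.05037939 -2.06503849] 8.8 43.325605005835484 [-23.19115736  11.27425942  37.94415098 124.83322498  -9.63463493
  46.64140274 110.92524041]
```

View pics/e.png

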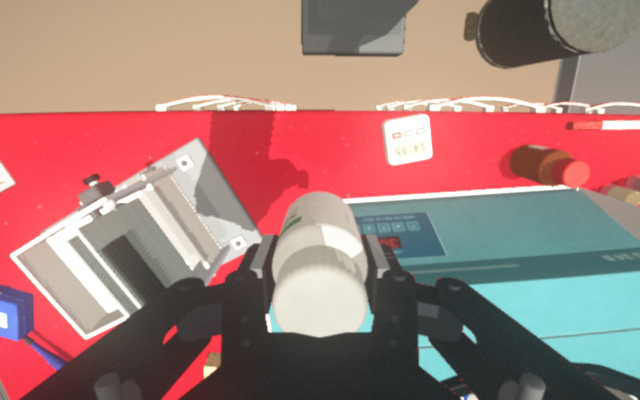

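Run:
```python
import cv2
im=cv2.imread('pics/e.png'); cv2.imwrite('pics/e1.png',cv2.resize(im[130:340,5:270],None,fx=3,fy=2.8571,interpolation=cv2.INTER_CUBIC))
```

```text
(no output)
```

View pics/e1.png

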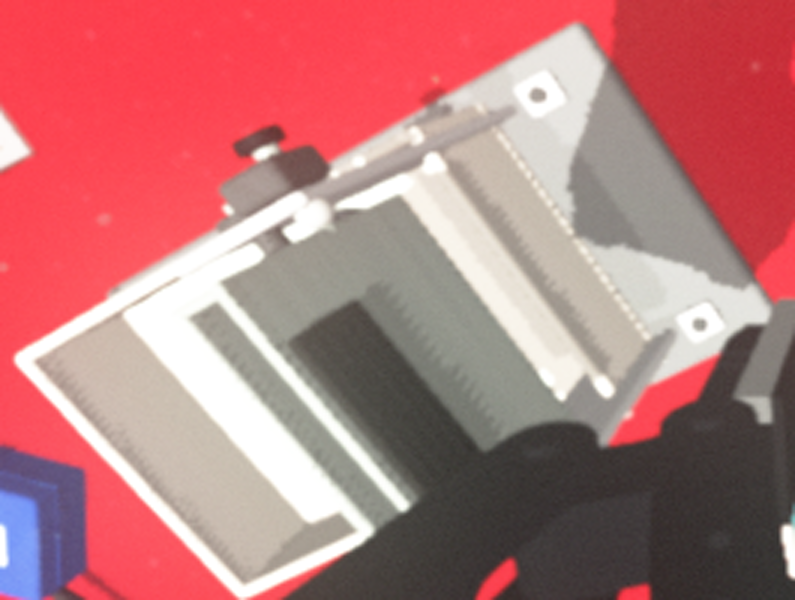

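Run:
```python
from h import *
from scipy.optimize import least_squares
s=bot.sense(); m=bot.camera_model('wrist')
pose=wpose(s); print(s['ee_pos'])
obs=np.array([(580,25),(772,300),(228,287),(18,360),(240,596)])/[3,2.8571]+[5,130]
def T(p,X):
    c,q=np.cos(p[2]),np.sin(p[2]); return np.asarray(X,float)@np.array([[c,q,0],[-q,c,0],[0,0,1]])+[p[0],p[1],0]
X=lambda e:[(-85,-95,10),(-85,95,10),(-36,-60,215),(e,-82,70),(e,82,70)]
f=lambda p:(proj(m,T(p,X(p[3])),pose)-obs).ravel()
r=least_squares(f,[515,-320,-1.08,230]);print(r.x,np.degrees(r.x[2]));print(f(r.x).reshape(-1,2).round(2))
```

```text
[ 421.69248053 -116.76241871  289.87001255]
[ 511.41763613 -316.40777373   -1.07640067  232.10817168] -61.67321562834744
[[ 0.4  -2.48]
 [ 5.11  8.09]
 [-3.24 -2.32]
 [-0.18  0.24]
 [ 0.58  0.51]]
```

Call:
carry_out(xyz=[[9, -20, 0], [9, -20, 2], [9, -20, 2], [9, -20, 2], [9, -20, 2], [9, -20, 2], [9, -20, 0], [9, -20, 0], [9, -20, 0], [9, -20, 0]], rotation=[[0, 0, -6], [0, 0, -6], [0, 0, -6], [0, 0, -6], [0, 0, -6], [0, 0, -6], [0, 0, -6], [0, 0, -6], [0, 0, -7], [0, 0, -7]])

```text
time: 10.1
ee_pos: [512.0, -319.6, 298.9]
tcp_rot: [[-0.462, 0.887, -0.002], [0.887, 0.462, 0.001], [0.002, -0.001, -1.0]]
force: [-0.0, 0.5, -1.7]
width: 43.3
```

Run:
```python
from h import *
s=bot.sense(); print(s['ee_pos'],s['tcp_rot'],s['force'],s['time'],s['width'],s['joint_positions'].round(1))
im=bot.grab_frame('wrist'); cv2.imwrite('pics/f.png',im)
```

```text
[ 511.96204681 -319.57012295  298.91026536] [[-4.62248036e-01  8.86749304e-01 -1.55700638e-03]
 [ 8.86748333e-01  4.62250137e-01  1.48495386e-03]
 [ 2.03650821e-03 -6.94255807e-04 -9.99997685e-01]] [-0.00881861  0.46705144 -1.71803398] 10.1 43.31031247636146 [ -7.2  29.3  51.9 105.7 -26.9  58.4  83.4]
```

View pics/f.png

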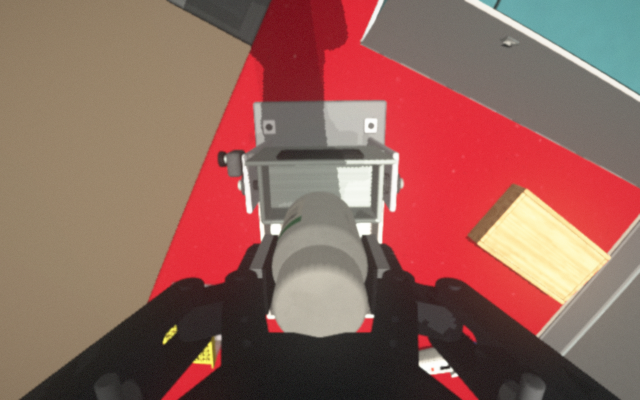

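Run:
```python
import cv2
im=cv2.imread('pics/f.png'); cv2.imwrite('pics/f1.png',cv2.resize(im[90:260,210:420],None,fx=3.5,fy=3.5,interpolation=cv2.INTER_CUBIC))
from h import *
s=bot.sense(); m=bot.camera_model('wrist'); pose=wpose(s)
def T(p,X):
    c,q=np.cos(p[2]),np.sin(p[2]); return np.asarray(X,float)@np.array([[c,q,0],[-q,c,0],[0,0,1]])+[p[0],p[1],0]
X=[(-85,-95,10),(-85,95,10),(-36,-60,215),(-36,60,215),(-32,-60,215),(36,-60,168),(36,60,168),(-30,-75,166),(-30,75,166),(30,-75,166),(30,75,166)]
for p in ([515,-320,-1.077],[511.5,-316.5,-1.077]): print(np.c_[X,((proj(m,T(p,X),pose)-[210,90])*3.5).round(0)])
```

```text
[[-85. -95.  10. 151.  36.]
 [-85.  95.  10. 624.  26.]
 [-36. -60. 215. 125. 244.]
 [-36.  60. 215. 664. 233.]
 [-32. -60. 215. 126. 262.]
 [ 36. -60. 168. 187. 464.]
 [ 36.  60. 168. 606. 456.]
 [-30. -75. 166. 116. 235.]
 [-30.  75. 166. 671. 224.]
 [ 30. -75. 166. 135. 443.]
 [ 30.  75. 166. 658. 433.]]
[[-85. -95.  10. 147.  24.]
 [-85.  95.  10. 621.  14.]
 [-36. -60. 215. 116. 223.]
 [-36.  60. 215. 659. 212.]
 [-32. -60. 215. 118. 241.]
 [ 36. -60. 168. 181. 449.]
 [ 36.  60. 168. 602. 441.]
 [-30. -75. 166. 109. 218.]
 [-30.  75. 166. 666. 207.]
 [ 30. -75. 166. 129. 427.]
 [ 30.  75. 166. 654. 418.]]
```

View pics/f1.png

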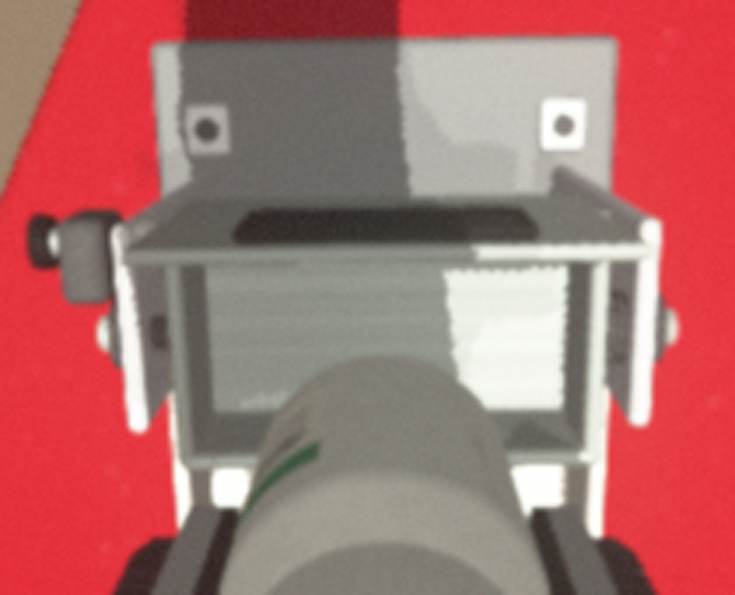

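Run:
```python
from h import *
from scipy.optimize import least_squares
s=bot.sense(); m=bot.camera_model('wrist'); pose=wpose(s); print(s['ee_pos'])
def T(p,X):
    c,q=np.cos(p[2]),np.sin(p[2]); return np.asarray(X,float)@np.array([[c,q,0],[-q,c,0],[0,0,1]])+[p[0],p[1],p[3] if len(p)>3 else 0]
X=[(-85,-95,10),(-85,95,10),(-36,-60,215),(-36,60,215),(36,-60,168),(36,60,168),(-30,-75,166),(-30,75,166),(30,-75,166),(30,75,166)]
O=np.array([(152,42),(616,38),(125,247),(657,240),(187,467),(606,460),(115,222),(660,219),(136,433),(651,426)])/3.5+[210,90]
for x0 in ([515,-320,-1.07],[515,-320,-1.07,0]):
    f=lambda p:(proj(m,T(p,X),pose)-O).ravel()
    r=least_squares(f,x0,loss='soft_l1');print(r.x,np.degrees(r.x[2]));print(f(r.x).reshape(-1,2).round(2).tolist())
```

```text
[ 512.86665663 -321.85115081  299.00251162]
[ 514.64778953 -320.77915006   -1.07676349] -61.69400339524484
[[-0.71, -1.29], [1.72, -3.0], [-0.89, -0.2], [1.09, -1.25], [-0.49, -0.37], [-0.57, -0.58], [-0.52, 4.37], [2.3, 2.07], [-0.85, 3.3], [1.35, 2.52]]
[ 514.79374335 -321.61853628   -1.07738482   -4.22977422] -61.72960314011654
[[-0.17, -0.69], [0.88, -2.28], [0.19, -0.18], [-0.66, -1.08], [0.05, -1.25], [-1.74, -1.36], [0.4, 4.41], [0.82, 2.26], [-0.1, 2.49], [-0.03, 1.84]]
```

Call:
carry_out(xyz=[[1, 1, 0], [1, 0, -10], [0, 0, -16], [0, 0, -18], [0, 0, -18], [0, 0, -18], [0, 0, -18], [0, 0, -16], [0, 0, -12], [0, 0, 0]], rotation=[[0, 0, 0], [0, 0, 0], [0, 0, 0], [0, 0, 0], [0, 0, 0], [0, 0, 0], [0, 0, 0], [0, 0, 0], [0, 0, 0], [0, 0, 0]])

```text
time: 11.4
ee_pos: [513.6, -315.8, 172.9]
tcp_rot: [[-0.47, 0.883, -0.001], [0.883, 0.47, 0.003], [0.003, 0.0, -1.0]]
force: [-0.8, -0.1, -0.4]
width: 43.3
```

Run:
```python
from h import *
s=bot.sense(); print(s['ee_pos'],s['force'],s['time'],s['width'])
im=bot.grab_frame('wrist');sc=bot.grab_frame('scene');sd=bot.grab_frame('side')
cv2.imwrite('pics/g.png',im)
cv2.imwrite('pics/g2.png',np.hstack([cv2.resize(sc[160:310,325:465],(392,420)),cv2.resize(sd[150:300,240:380],(392,420))]))
print(bot.sense()['ee_pos'])
```

```text
[ 513.55631249 -315.83690065  172.88929677] [-0.83773564 -0.07722125 -0.42891592] 11.4 43.31558140990893
[ 514.09943204 -316.28711837  174.21419384]
```

View pics/g.png

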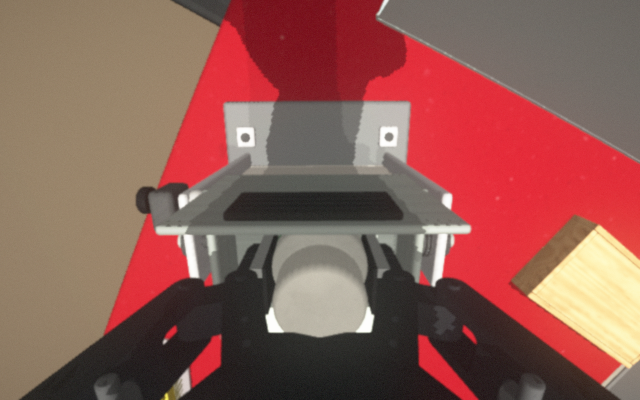

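View pics/g2.png

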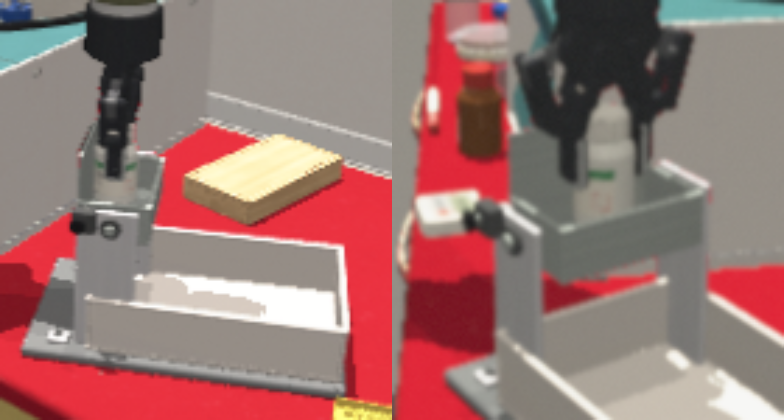

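Run:
```python
from h import *
from scipy.optimize import least_squares
s=bot.sense(); m=bot.camera_model('wrist'); s['ee_pos']=[513.6,-316,173]; pose=wpose(s); print(s['tcp_rot'])
def T(p,X):
    c,q=np.cos(p[2]),np.sin(p[2]); return np.asarray(X,float)@np.array([[c,q,0],[-q,c,0],[0,0,1]])+[p[0],p[1],0]
X=[(-85,-95,10),(-85,95,10),(-36,-60,215),(-36,60,215)]
O=np.array([(224,103),(410,102),(157,230),(470,229)])
f=lambda p:(proj(m,T(p,X),pose)-O).ravel()
r=least_squares(f,[515,-320,-1.07]);print(r.x,np.degrees(r.x[2]));print(f(r.x).reshape(-1,2).round(2).tolist())
im=cv2.imread('pics/g.png');cv2.imwrite('pics/g3.png',cv2.resize(im[90:340,140:490],None,fx=2.2,fy=2.2))
print(bot.sense()['ee_pos'])
```

```text
[[-4.69970204e-01  8.82682122e-01  5.28706912e-04]
 [ 8.82680691e-01  4.69968137e-01  2.17913206e-03]
 [ 1.67500551e-03  1.49080652e-03 -9.99997486e-01]]
[ 513.7394805  -321.52281587   -1.07882432] -61.812080190264396
[[-2.28, -0.53], [1.65, -0.19], [-3.65, 0.92], [3.88, 0.82]]
[ 514.09943204 -316.28711837  174.21419384]
```

View pics/g3.png

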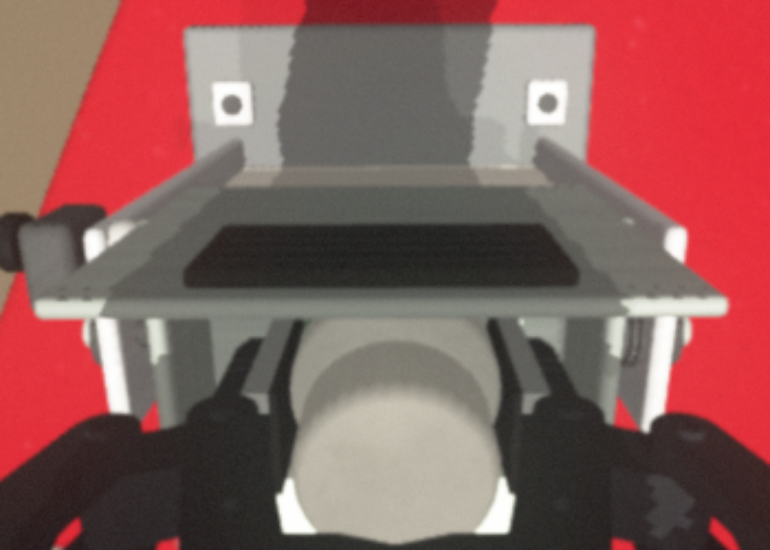

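Call:
carry_out(xyz=[[1, -2, 0], [1, -2, 0], [0, 0, -3], [0, 0, -3], [0, 0, -2], [0, 0, -2], [0, 0, -1], [0, 0, 0], [0, 0, 0], [0, 0, 0]], rotation=[[0, 0, 0], [0, 0, 0], [0, 0, 0], [0, 0, 0], [0, 0, 0], [0, 0, 0], [0, 0, 0], [0, 0, 0], [0, 0, 0], [0, 0, 0]])

```text
time: 12.8
ee_pos: [515.9, -320.0, 162.8]
tcp_rot: [[-0.47, 0.883, -0.0], [0.883, 0.47, 0.003], [0.002, 0.001, -1.0]]
force: [-0.4, -0.9, -1.6]
width: 43.4
```

Run:
```python
from h import *
s=bot.sense(); print(s['ee_pos'],s['force'],s['time'],s['width'])
im=bot.grab_frame('wrist');sc=bot.grab_frame('scene');sd=bot.grab_frame('side')
print(bot.sense()['ee_pos'],bot.sense()['force'])
cv2.imwrite('pics/i.png',np.hstack([cv2.resize(sc[190:250,345:405],(390,390)),cv2.resize(sd[160:240,270:350],(390,390))]))
```

```text
[ 515.91543082 -320.0064229   162.80965273] [-0.39390785 -0.89481383 -1.62141745] 12.8 43.43681310501182
[ 515.90149498 -319.98711081  162.75713204] [ 0.76453794  0.3491048  -0.95594789]
```

View pics/i.png

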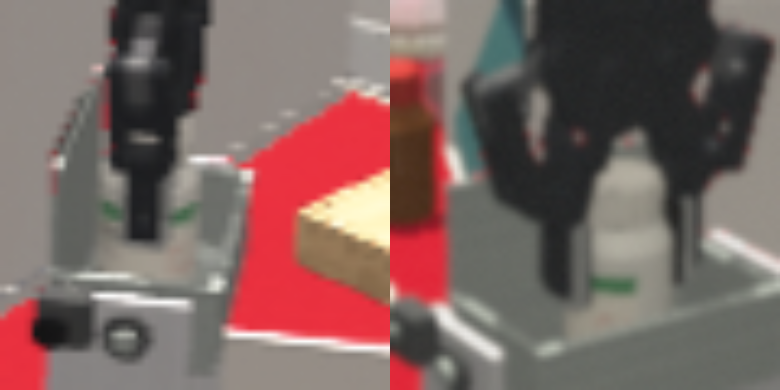

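Call:
carry_out(xyz=[[0, 0, -1], [0, 0, -1], [0, 0, -0.5], [0, 0, 0], [0, 0, 0], [0, 0, 0], [0, 0, 0], [0, 0, 0], [0, 0, 0], [0, 0, 0]], rotation=[[0, 0, 0], [0, 0, 0], [0, 0, 0], [0, 0, 0], [0, 0, 0], [0, 0, 0], [0, 0, 0], [0, 0, 0], [0, 0, 0], [0, 0, 0]])

```text
time: 14.2
ee_pos: [515.9, -320.0, 160.3]
tcp_rot: [[-0.47, 0.883, -0.0], [0.883, 0.47, 0.003], [0.002, 0.001, -1.0]]
force: [-0.8, 0.7, 1.7]
width: 43.2
```

Run:
```python
from h import *
s=bot.sense(); print(s['ee_pos'],s['force'],s['time'],s['width'])
```

```text
[ 515.86874368 -319.97001577  160.25704684] [-0.84174449  0.68932053  1.73078904] 14.2 43.19811181239232
```

Call:
carry_out(xyz=[[0, 0, -0.5], [0, 0, 0], [0, 0, 0], [0, 0, 0], [0, 0, 0], [0, 0, 0], [0, 0, 0], [0, 0, 0], [0, 0, 0], [0, 0, 0]], rotation=[[0, 0, 0], [0, 0, 0], [0, 0, 0], [0, 0, 0], [0, 0, 0], [0, 0, 0], [0, 0, 0], [0, 0, 0], [0, 0, 0], [0, 0, 0]], claw=62)

```text
time: 15.45
ee_pos: [515.9, -320.0, 159.7]
tcp_rot: [[-0.47, 0.883, -0.0], [0.883, 0.47, 0.003], [0.002, 0.001, -1.0]]
force: [0.3, 0.6, -0.5]
width: 62.1
```

Run:
```python
from h import *
s=bot.sense(); print(s['ee_pos'],s['force'],s['time'],s['width'])
im=bot.grab_frame('wrist');sd=bot.grab_frame('side')
cv2.imwrite('pics/j.png',np.hstack([cv2.resize(im[150:350,220:420],(390,390)),cv2.resize(sd[160:240,270:350],(390,390))]))
```

```text
[ 515.87626432 -319.99343206  159.71100858] [ 0.28441495  0.64496096 -0.50984257] 15.45 62.07286630214179
```

View pics/j.png

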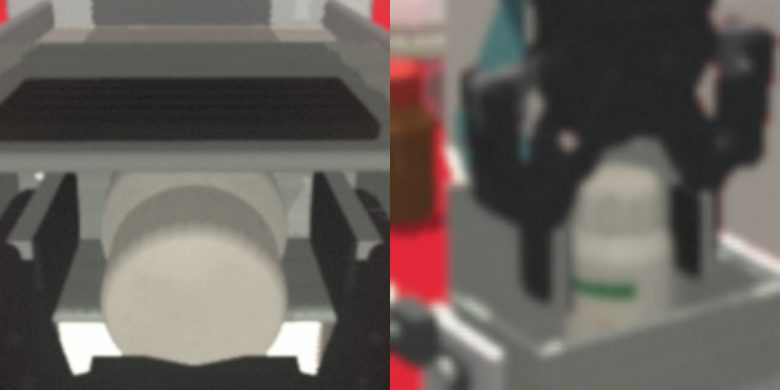

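Call:
carry_out(xyz=[[0, 0, 4], [0, 0, 8], [0, 0, 12], [0, 0, 18], [0, 0, 22], [0, 0, 26], [0, 0, 28], [0, 0, 26], [0, 0, 14], [0, 0, 2]], rotation=[[0, 0, 0], [0, 0, 0], [0, 0, 0], [0, 0, 0], [0, 0, 0], [0, 0, 0], [0, 0, 0], [0, 0, 0], [0, 0, 0], [0, 0, 0]])

```text
time: 16.8
ee_pos: [516.0, -320.1, 320.8]
tcp_rot: [[-0.47, 0.883, 0.001], [0.883, 0.47, 0.002], [0.001, 0.002, -1.0]]
force: [-0.2, -0.1, -0.7]
width: 61.6
```

Call:
carry_out(xyz=[[-4, 8, 0], [-6, 11, 0], [-6, 11, 0], [-6, 11, 0], [-6, 11, 0], [-6, 11, 0], [-4, 7, 0], [-2, 4, 0], [0, 0, 0], [0, 0, 0]], rotation=[[0, 0, 0], [0, 0, 0], [0, 0, 0], [0, 0, 0], [0, 0, 0], [0, 0, 0], [0, 0, 0], [0, 0, 0], [0, 0, 0], [0, 0, 0]], claw=0)

```text
time: 18.05
ee_pos: [476.0, -246.3, 319.8]
tcp_rot: [[-0.47, 0.883, -0.0], [0.883, 0.47, 0.002], [0.002, 0.001, -1.0]]
force: [0.1, -0.0, -0.0]
width: -0.2
```

Run:
```python
from h import *
s=bot.sense(); print(s['ee_pos'],s['force'],s['time'],s['width'],s['joint_positions'].round(1))
im=bot.grab_frame('wrist');sd=bot.grab_frame('side');sc=bot.grab_frame('scene')
print(bot.sense()['ee_pos'])
cv2.imwrite('pics/k.png',im)
cv2.imwrite('pics/k2.png',np.hstack([cv2.resize(sc[130:310,300:480],(390,390)),cv2.resize(sd[120:280,240:400],(390,390))]))
```

```text
[ 476.03298833 -246.2789847   319.77494626] [ 0.06955432 -0.04499146 -0.01543209] 18.05 -0.24378810033244883 [-18.3  22.6  56.  112.3 -22.5  56.8  76.4]
[ 475.92896586 -246.29193938  319.70372984]
```

View pics/k.png

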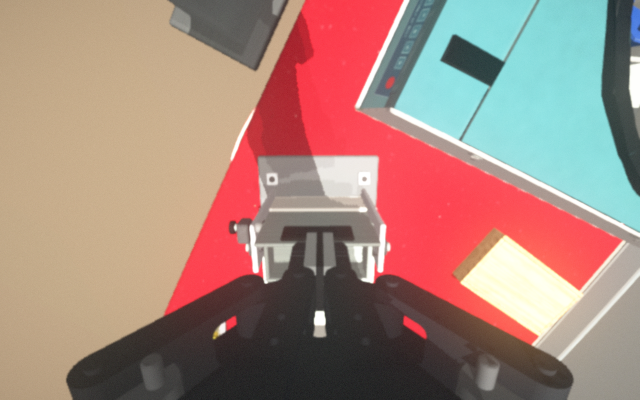

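View pics/k2.png

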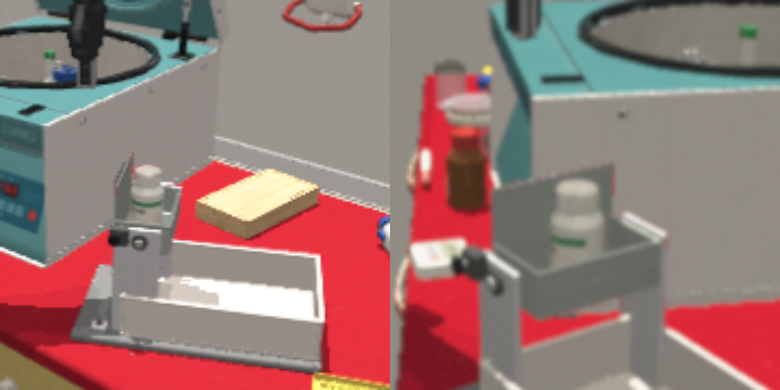

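Call:
carry_out(xyz=[[0, 0, -8], [0, 0, -16], [0, 0, -18], [0, 0, -18], [0, 0, -18], [0, 0, -18], [0, 0, -16], [0, 0, -12], [0, 0, -4], [0, 0, 0]], rotation=[[0, 0, 0], [0, 0, 0], [0, 0, 0], [0, 0, 0], [0, 0, 0], [0, 0, 0], [0, 0, 0], [0, 0, 0], [0, 0, 0], [0, 0, 0]])

```text
time: 19.45
ee_pos: [475.9, -246.1, 191.7]
tcp_rot: [[-0.47, 0.883, -0.0], [0.883, 0.47, 0.003], [0.002, 0.001, -1.0]]
force: [-0.3, -0.9, -0.6]
width: -0.3
```

Run:
```python
from h import *
s=bot.sense(); print(s['ee_pos'],s['force'],s['time'],s['width'],s['joint_positions'].round(1))
im=bot.grab_frame('wrist');sc=bot.grab_frame('scene');sd=bot.grab_frame('side')
cv2.imwrite('pics/l.png',np.hstack([cv2.resize(im[100:300,220:420],(260,260)),cv2.resize(sc[150:290,300:440],(260,260)),cv2.resize(sd[120:260,240:380],(260,260))]))
# path of pad
d=np.array([.474,-.8805])
for t in (0,.15,.3,.5,.7,.9,1.1,1.3,1.5,1.7):
    x=-40*np.cos(t)+46*np.sin(t); z=40*np.sin(t)+46*np.cos(t)+150
    print(t,round(x,1),round(z,1),(np.array([514,-320])+d*(x-11)).round(1))
```

```text
[ 475.91598869 -246.1090929   191.71737742] [-0.27205203 -0.93594673 -0.59125654] 19.45 -0.3438960966182413 [ -9.6  31.1  46.1 120.5 -33.9  42.1  86.6]
0 -40.0 196.0 [ 489.8 -275.1]
0.15 -32.7 201.5 [ 493.3 -281.5]
0.3 -24.6 205.8 [ 497.1 -288.6]
0.5 -13.0 209.5 [ 502.6 -298.8]
0.7 -1.0 211.0 [ 508.3 -309.5]
0.9 11.2 209.9 [ 514.1 -320.1]
1.1 22.9 206.5 [ 519.6 -330.4]
1.3 33.6 200.8 [ 524.7 -339.9]
1.5 43.1 193.2 [ 529.2 -348.2]
1.7 50.8 183.7 [ 532.9 -355. ]
```

View pics/l.png

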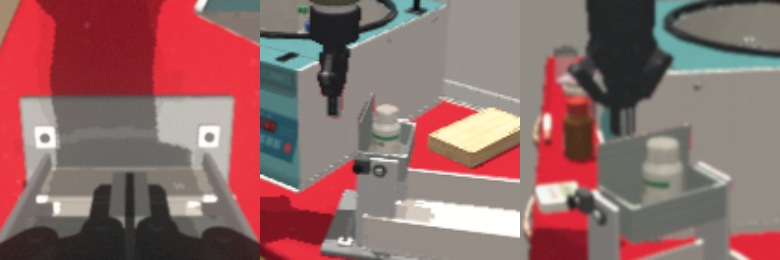

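Call:
carry_out(xyz=[[4, -8, 0], [4, -8, 0], [4, -8, 0], [1.5, -3, 1], [1.5, -3, 1], [1.5, -3, 2], [1.5, -3, 2], [1.5, -3, 2], [1.5, -3, 1], [1, -2, 1]], rotation=[[0, 0, 0], [0, 0, 0], [0, 0, 0], [0, 0, 0], [0, 0, 0], [0, 0, 0], [0, 0, 0], [0, 0, 0], [0, 0, 0], [0, 0, 0]])

```text
time: 20.85
ee_pos: [495.7, -285.5, 200.6]
tcp_rot: [[-0.472, 0.882, -0.006], [0.882, 0.472, 0.011], [0.013, 0.0, -1.0]]
force: [-6.3, 11.9, 10.4]
width: 0.3
```

Run:
```python
from h import *
s=bot.sense(); print(s['ee_pos'],s['force'],s['time'])
sc=bot.grab_frame('scene');sd=bot.grab_frame('side')
cv2.imwrite('pics/n.png',np.hstack([cv2.resize(sc[150:290,310:450],(390,390)),cv2.resize(sd[120:260,240:380],(390,390))]))
```

```text
[ 495.73209817 -285.51459931  200.61395479] [-6.29158404 11.93133067 10.39101974] 20.85
```

View pics/n.png

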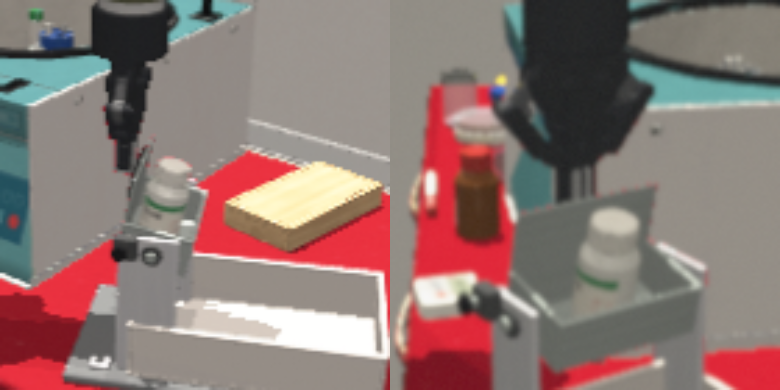

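Call:
carry_out(xyz=[[2, -4, 2], [2, -4, 2], [2.5, -5, 1], [2.5, -5, 1], [2.5, -5, 1], [2.5, -5, 0], [2.5, -5, -1], [2.5, -5, -1], [2.5, -5, -1], [2, -4, -2]], rotation=[[0, 0, 0], [0, 0, 0], [0, 0, 0], [0, 0, 0], [0, 0, 0], [0, 0, 0], [0, 0, 0], [0, 0, 0], [0, 0, 0], [0, 0, 0]])

```text
time: 22.2
ee_pos: [521.9, -336.2, 203.9]
tcp_rot: [[-0.471, 0.882, 0.0], [0.882, 0.471, 0.004], [0.004, 0.002, -1.0]]
force: [-0.3, 4.9, 4.1]
width: 0.0
```

Run:
```python
from h import *
s=bot.sense(); print(s['ee_pos'],s['force'],s['time'])
sc=bot.grab_frame('scene');sd=bot.grab_frame('side')
cv2.imwrite('pics/o.png',np.hstack([cv2.resize(sc[150:290,310:450],(390,390)),cv2.resize(sd[120:260,240:380],(390,390))]))
```

```text
[ 521.88283435 -336.19646629  203.92553068] [-0.31699408  4.93189079  4.10289088] 22.2
```

View pics/o.png

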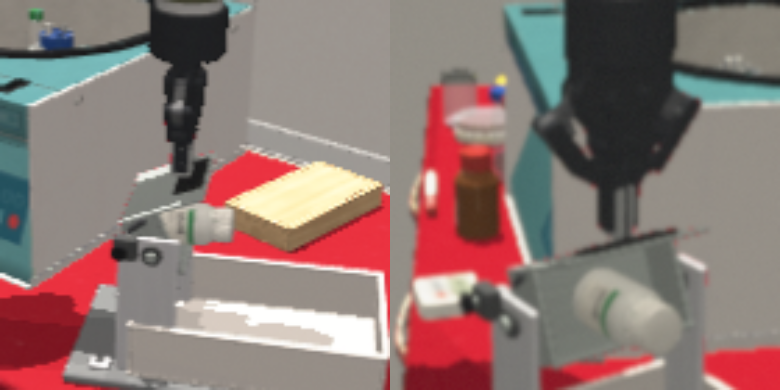

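Call:
carry_out(xyz=[[2, -4, -1], [2, -4, -2], [2, -3, -2], [2, -3, -3], [1, -3, -3], [1, -2, -3], [1, -2, -3], [1, -2, -3], [1, -1, -3], [0, 0, 0]], rotation=[[0, 0, 0], [0, 0, 0], [0, 0, 0], [0, 0, 0], [0, 0, 0], [0, 0, 0], [0, 0, 0], [0, 0, 0], [0, 0, 0], [0, 0, 0]])

```text
time: 23.55
ee_pos: [535.5, -363.2, 182.0]
tcp_rot: [[-0.47, 0.883, 0.003], [0.883, 0.47, -0.001], [-0.002, 0.002, -1.0]]
force: [-0.7, -0.0, 10.6]
width: 0.3
```

Run:
```python
from h import *
s=bot.sense(); print(s['ee_pos'],s['force'],s['time'])
sc=bot.grab_frame('scene');sd=bot.grab_frame('side')
cv2.imwrite('pics/p.png',np.hstack([cv2.resize(sc[150:310,310:470],(390,390)),cv2.resize(sd[120:320,240:440],(390,390))]))
```

```text
[ 535.45883868 -363.21124777  182.02221539] [-0.68193586 -0.04992081 10.6017754 ] 23.55
```

View pics/p.png

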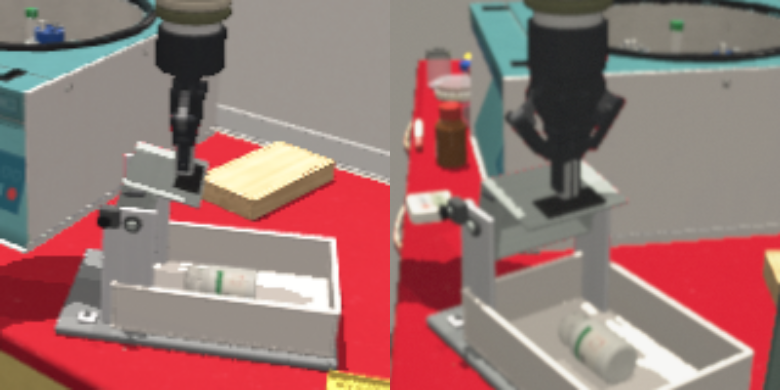

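Call:
carry_out(xyz=[[0, 0, 15], [0, 0, 30], [0, 0, 40], [0, 0, 40], [0, 0, 30], [0, 0, 15], [0, 0, 0], [0, 0, 0], [0, 0, 0], [0, 0, 0]], rotation=[[0, 0, 0], [0, 0, 0], [0, 0, 0], [0, 0, 0], [0, 0, 0], [0, 0, 0], [0, 0, 0], [0, 0, 0], [0, 0, 0], [0, 0, 0]])

```text
time: 24.9
ee_pos: [534.2, -360.9, 350.0]
tcp_rot: [[-0.47, 0.883, -0.001], [0.883, 0.47, 0.003], [0.003, 0.0, -1.0]]
force: [-0.9, -0.5, -1.1]
width: -0.2
```

Call:
carry_out(xyz=[[0, 0, 0], [0, 0, 0], [0, 0, 0], [0, 0, 0], [0, 0, 0], [0, 0, 0], [0, 0, 0], [0, 0, 0], [0, 0, 0], [0, 0, 0]], rotation=[[0, 0, 0], [0, 0, 0], [0, 0, 0], [0, 0, 0], [0, 0, 0], [0, 0, 0], [0, 0, 0], [0, 0, 0], [0, 0, 0], [0, 0, 0]])

```text
time: 26.15
ee_pos: [534.4, -361.0, 350.7]
tcp_rot: [[-0.47, 0.883, -0.0], [0.883, 0.47, 0.003], [0.002, 0.001, -1.0]]
force: [0.2, 0.3, 0.5]
width: -0.0
```

Run:
```python
from h import *
s=bot.sense(); print(s['ee_pos'],s['force'],s['time'])
sc=bot.grab_frame('scene');sd=bot.grab_frame('side')
a=np.array([cv2.imread('pics/a_scene.png')])[0]
cv2.imwrite('pics/q.png',np.vstack([np.hstack([cv2.resize(sc[150:310,310:470],(390,390)),cv2.resize(sd[120:320,240:440],(390,390))])]))
cv2.imwrite('pics/q2.png',np.hstack([cv2.resize(sc[180:260,340:420],(390,390)),cv2.resize(a[180:260,340:420],(390,390))]))
print([(d['centre'],d['p']) for d in bot.look_for('big_bottle','scene')][:1],[(d['centre'],d['p']) for d in bot.look_for('push_pad','scene')][:1],[(d['centre'],d['p']) for d in bot.look_for('spent_bottle','side')][:1])
```

```text
[ 534.3706512  -360.97209267  350.70141815] [0.15738948 0.26178009 0.49842863] 26.15
[([418.6, 176.4, 54.3], 0.89)] [([538.4, -306.8, 155.8], 0.56)] [([558.0, -432.3, 50.2], 0.56)]
```

View pics/q.png

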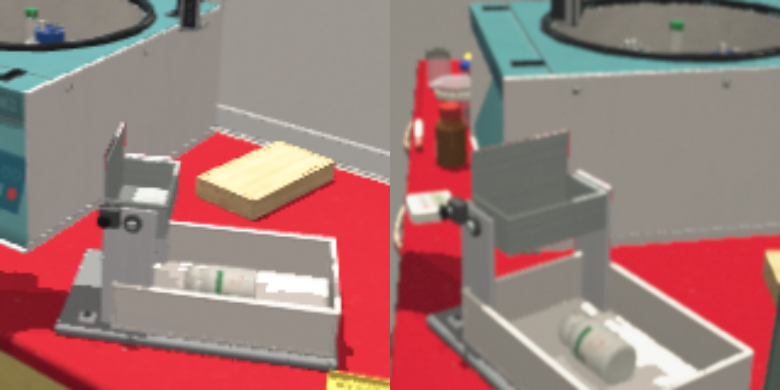

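View pics/q2.png

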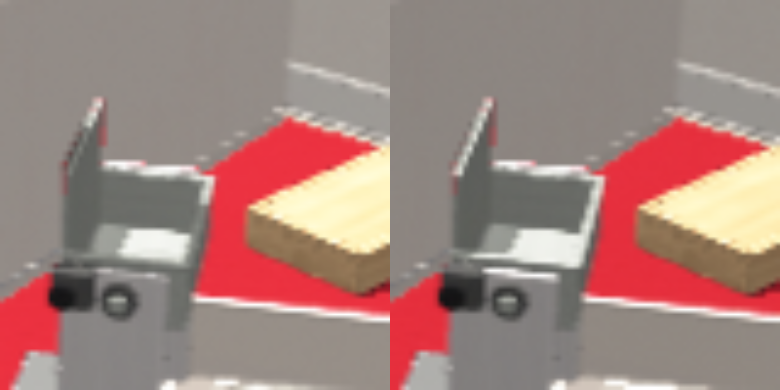

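Call:
carry_out(xyz=[[0, 0, 0], [0, 0, 0], [0, 0, 0], [0, 0, 0], [0, 0, 0], [0, 0, 0], [0, 0, 0], [0, 0, 0], [0, 0, 0], [0, 0, 0]], rotation=[[0, 0, 0], [0, 0, 0], [0, 0, 0], [0, 0, 0], [0, 0, 0], [0, 0, 0], [0, 0, 0], [0, 0, 0], [0, 0, 0], [0, 0, 0]])

```text
time: 27.65
ee_pos: [534.4, -361.0, 350.7]
tcp_rot: [[-0.47, 0.883, -0.0], [0.883, 0.47, 0.003], [0.002, 0.001, -1.0]]
force: [0.2, -0.3, -1.0]
width: 0.0
```

Run:
```python
from h import *
out=[]
for c,(y,x) in (('scene',(180,340)),('side',(175,270))):
    n=bot.grab_frame(c); a=cv2.imread(f'pics/a_{c}.png')
    d=cv2.absdiff(n,a)
    out.append(np.hstack([cv2.resize(k[y:y+70,x:x+90],(260,200)) for k in (n,a,d)]))
cv2.imwrite('pics/r.png',np.vstack(out)); print(bot.sense()['time'])
```

```text
27.75
```

View pics/r.png

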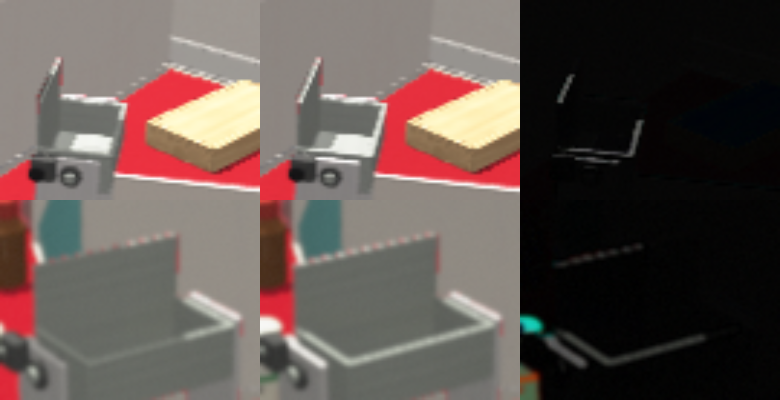

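Call:
carry_out(xyz=[[-6, 14, 0], [-12, 26, 0], [-14, 30, 0], [-14, 30, 0], [-14, 30, 0], [-14, 30, 0], [-14, 30, 0], [-12, 26, 0], [-6, 12, 0], [0, 0, 0]], rotation=[[0, 0, 0], [0, 0, 0], [0, 0, 0], [0, 0, 0], [0, 0, 0], [0, 0, 0], [0, 0, 0], [0, 0, 0], [0, 0, 0], [0, 0, 0]])

```text
time: 29.0
ee_pos: [427.7, -131.6, 350.6]
tcp_rot: [[-0.472, 0.881, -0.0], [0.881, 0.472, 0.005], [0.004, 0.002, -1.0]]
force: [-0.6, -0.0, 0.2]
width: -0.0
```

Run:
```python
from h import *
out=[]
for c,(y,x) in (('scene',(180,340)),('side',(175,270))):
    n=bot.grab_frame(c); a=cv2.imread(f'pics/a_{c}.png')
    d=cv2.absdiff(n,a)
    out.append(np.hstack([cv2.resize(k[y:y+70,x:x+90],(260,200)) for k in (n,a,d)]))
cv2.imwrite('pics/s.png',np.vstack(out)); s=bot.sense();print(s['time'],s['ee_pos'],s['force'])
```

```text
29.1 [ 428.40537426 -132.9036032   350.82472111] [ 0.25364674  0.1373898  -0.22929295]
```

View pics/s.png

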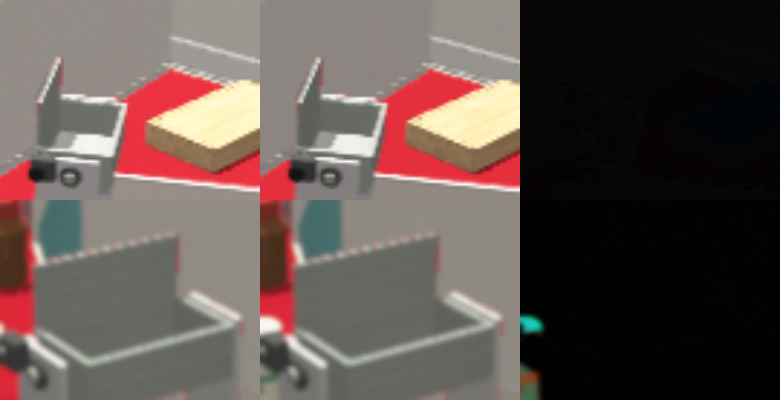

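The bucket now matches its starting image exactly, so it is home. The earlier difference along the rim was only the arm's shadow.

Run:
```python
from h import *
print(bot.close_job())
```

```text
the job is handed in; nothing more can be done
None
```

The small white bottle is in the white bin, the bucket has swung back home, and I handed the job in at about 29 s of the 61 s limit.

I stood the bottle upright in the bucket and let go. Then I pushed the bucket over by its black pad with the closed fingers, past the latch to about 1.7 rad. The bottle dropped, and I lifted away so the spring could return the bucket.

- **Bottle:** the scene and side pictures after the lift show it lying in the bin.
- **Bucket:** with the arm moved clear, pictures from both cameras match the starting ones with no visible difference. An earlier comparison differed along the rim, but only because of the arm's shadow.
- **Larger bottle:** it was found at (419, 176) mm, against (415, 175) mm at the start, which is within the measuring error.
- **Forces:** the readings I took stayed below about 20 N, and the arm was touching nothing at hand-in.
- **Disagreements:** the cameras' first estimates of the small bottle's position differed by up to 9 mm, so I used the close wrist view. Estimates of the station's position differed by about 4 mm, so I moved the bottle about 4 mm to centre it before lowering it.
- **Contact on the pad:** partway through the push the fingertips were at the pad's lower edge, and they finished fully on the pad.

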